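Seal a culture chamber with its over-centre clamp ring

TASK

Seal the round clear culture chamber: push the lever of its clamp ring round, over its dead point, until it snaps and stays locked along the ring, and only then push the handle of the vent tap on the lid round to fully shut, crosswise to the tap's barrel. Only push, with the fingertips or the outside of the fingers: do not lift or tip the chamber or shove it along the bench, and leave the dishes and other things around it where they stand. Finish clear of everything.

Things in the scene. Friction and masses are not known exactly. Their poses are not given: they have to be found in the camera images.
- chamber: round clear plastic chamber, loose on 4 rubber feet, 3.6 to 5 kg with its dishes; 282 mm across, lid top 107 mm above the bench. A steel clamp ring, 310 mm across, 51 to 77 mm above the bench, joins lid to tub and does not turn. Origin: centre of the underside; z up; the ring's lever is on the chamber's -y side, give or take 0.2 rad; the tap's barrel lies along its x axis over the lid's centre
- lever_hinge (a point): the vertical pivot pin of the ring's lever, on the outside of the ring, 164.5 mm from the chamber's axis, roughly in its -y direction, 64 mm above the bench; fixed
- lever_push (a point): point on the lever's outer face (the face to push), 85 mm straight from the pivot, half-way up the lever, 64 mm above the bench; moves with the lever. The lever is a steel strip 18 mm high (55 to 73 mm above the bench), 5 mm thick, about 135 mm long, bent to the ring's curve, its end turned slightly outward; the bench beside its path is free for 40 mm
- lever (a joint): angle of the lever about its pivot, rad: 0 wide open (straight out from the ring), growing anticlockwise from above, 1.98 locked (at its stop, along the ring). Starts wide open. The sprung band resists, most near 0.7 (0.5 N m, 6 N at the push point); dead point at 1.73, after which it snaps home by itself; let go earlier, it springs open
- tap_hinge (a point): the vertical axis of the vent tap's handle, at the handle's mid-height, 148 mm above the bench over the centre of the lid; fixed to the chamber
- tap_push (a point): point on the side face of the tap's handle (the face to push to shut it), 45 mm from its axis, at mid-height; moves with the handle. The handle is 14 mm wide, 10 mm high (143 to 153 mm above the bench), reaching 57 mm from the axis. The barrel, with hose barb (+x) and white filter disc (-x), lies below it, top at 138 mm or less, within 45 mm of the axis
- tap (a joint): angle of the tap's handle about its vertical axis, rad: 0 open (along the barrel, to the chamber's +x), growing clockwise from above, 1.571 shut (crosswise, to the chamber's -y, at its stop). Starts at 0 to 0.5; stays where it is left; turning takes 0.07 N m (1.6 N at the push point)
- dish_stack: five lidded clear petri dishes with cream agar, standing as one stack, 90 mm across and 75 mm high, beyond the lever; bystander. Origin: centre of the underside
- dish_pair: two such dishes stacked, 90 mm across and 30 mm high, beside the far end of the closed lever; bystander. Origin: centre of the underside
- media_bottle: amber glass bottle with screw cap, 70 mm across, 138 mm high; bystander. Origin: centre of the underside
- wash_bottle: white plastic bottle with cap, 64 mm across, 165 mm high; bystander. Origin: centre of the underside
- tube_rack: white rack of capped test tubes, 105 x 200 mm, 102 mm high; bystander. Origin: centre of the underside
- slide_box: flat grey microscope-slide box, 82 x 102 mm, 34 mm high; bystander. Origin: centre of the underside
- timer: flat white laboratory timer, 66 x 72 mm, 16 mm high; bystander. Origin: centre of the underside
- tip_box: pipette-tip box with clear lid, 85 x 122 mm, 69 mm high; bystander. Origin: centre of the underside

How it is judged:
On the way, in this order (a step that is already met when the one before it is completed fails the run):
1. the ring's lever is snapped over and locked (value of joint lever above 1.9 rad), for 0.2 s.
2. then the vent tap is shut (value of joint tap above 1.48 rad and value of joint lever above 1.9 rad), for 0.2 s.
At the end, for the whole second after the job is handed in: The ring's lever is locked (above 1.90 of 1.98 rad) and the tap's handle shut (above 1.48 of 1.571 rad), both staying so by themselves; the chamber stands level and at rest, less than 30 mm (its lever pivot less than 40 mm) from where it was, and each bystander is less than 20 mm from where it was (all of step 2 and distance of chamber from where it was at the start of the episode below 0.03 m and distance of lever_hinge from where it was at the start of the episode below 0.04 m and angle between chamber's own z axis and vertical below 0.05 rad and linear speed of chamber below 0.02 m/s and distance of each of dish_stack, dish_pair, media_bottle, wash_bottle, tube_rack, slide_box, timer, tip_box from where it was at the start of the episode below 0.02 m); the robot touches nothing.
It fails at once if the vent tap is shut while the ring is not locked (value of joint tap above 1.3 rad and value of joint lever below 1.73 rad).
It fails at once if the chamber is lifted or tipped (height (world z) of chamber above 0.01 m or angle between chamber's own z axis and vertical above 0.08 rad).
It fails at once if the chamber is shoved along or round (distance of chamber from where it was at the start of the episode above 0.03 m or distance of lever_hinge from where it was at the start of the episode above 0.04 m).
It fails at once if a bystander is pushed, lifted or knocked over (distance of any of dish_stack, dish_pair, media_bottle, wash_bottle, tube_rack, slide_box, timer, tip_box from where it was at the start of the episode above 0.02 m).
It also fails if it takes over 59 s, if anything falls off the work surface, if the arm or the gripper's body presses on something with over 40 N, if the wrist force passes 120 N, or if a joint passes its speed limit or range.

ROBOT

A 7-joint arm with a two-finger parallel gripper is mounted at the origin on the work surface. World frame = base frame: x ahead of the robot, y to its left, z up, the work surface at z = 0. Lengths are in m, angles in rad, forces in N, time in s.
With the tool pointing down it reaches from about 0.4 to 0.9 m from the base axis. Payload 5.5 kg.
Tool frame: the origin (TCP) lies midway between the tips of the shut fingers; the grasp point (between the pads) lies 19 mm behind it (arm.grip_depth is the distance from the TCP to the grasp point, in m); y points along the fingers, x is the direction in which the jaws open and shut, and the axes are right-handed (so a half turn about y gives the same grasp; the last joint's range is limited). The gripper opens to 85 mm and grips with 20 to 120 N. Pads are 22 mm wide; open, the fingers measure 114 mm over their backs; the gripper's body (76 mm by 85 mm) begins 54 mm behind the grasp point. The pads swing forward as they close: fully open they stand 13 mm farther back than shut.
Start: joints at [1.433, 0.501, -0.427, 1.55, 0.221, 1.138, -0.21], TCP at [0.254, -0.598, 0.231] pointing down, gripper open.
Joint ranges: [-2.88, 2.88], [-0.31, 2.03], [-1.54, 1.56], [0.2, 2.42], [-1.41, 4.55], [0.19, 2.02], [-2.57, 2.57]. Speed limits (rad/s): [2.57, 2.57, 3.14, 3.14, 3.14, 3.14, 3.14].

INTERFACE

Orientations are given as a unit quaternion [x, y, z, w].
In Python, from plant import arm gives the robot as it stands. The module is installed in compiled form; this text tells all that it offers.
- The arm moves only by the tool step_arm, never from a script. Its argument "targets" is a list of rows, each a list of 3 entries, a list of its own where there are three numbers: the turn, a rotation vector about the world's x, y, z in rad, then the shift along the world's x, y, z in cm, then the opening in per cent of the stroke, from 0 (shut) to 100 (fully open). A call has 1 to 12 rows; each row shifts and turns the pose as measured when the row begins; what a row does not reach is not made up. A row lasts 1/8 s, in which the tool goes at most 62.5 mm and 10.7 degrees, less where a joint would pass 70% of its speed; a pose out of reach is approached as far as the arm can. A call with a gripper value outside its range is refused whole. The fingers move at their own pace and stop on an object; the grip force is fixed at half the most. Time passes only in rows, so rows that do not move let the fingers close. It gives the time, the measured TCP pose, the force and the opening at its end, in the units of the state.
- arm.read_state(): the state, without advancing time (a new reading comes with each control period).
- arm.get_image(name): name is "scene" or "side" or "wrist"; returns a dict with "color" (480x640x3 uint8, blue, green, red), "z_map" (480x640 float32, m along the optical axis (not along the pixel's ray), 0 where there is no reading), "K" (3x3 intrinsics, pixels), "rvec" (rotation vector, rad) and "tvec" (3), from world to camera coordinates, as OpenCV has them; the wrist camera has in their place "mount" (4x4, takes a point from camera to tool coordinates, whose origin is the TCP and whose axes are the tool frame's). Camera axes: x right, y down, z forward; pixel columns grow to the right and rows downward; lengths in m; the calibration is good to about 2 mm. The wrist camera is an equidistant fisheye: a pixel r from the principal point sees the ray r / f radians off the axis. A picture is of the moment at which its call begins: read the wrist's pose just before it.
- arm.job_done(): hands the job in, once; it reports no verdict.
The state is a dict: "time_s": time; "joint_positions": joint angles; "joint_velocities": joint speeds; "joint_torque": joint torques, N m; "tool_pos": TCP position; "eef_rot": TCP orientation; "contact_force": force on the tool from outside, world axes, zero at the start; "torque": the same for the moment, N m; "gripper_width": opening from 0.0 (shut) to 1.0 (fully open).
Only numpy, scipy, OpenCV 4.12 (cv2) and the standard library are available. Lean on these libraries where they do the work, as an engineer would, in place of code of your own. Each camera call takes 0.05 s, during which the arm holds its last target.

## Working session

There is one attempt and no reset: what is moved stays moved. The work goes in short steps, Python scripts to look and compute and a tool call to move; the robot and the scene stay as the last step left them, time stands still between calls to the robot, and variables do not carry over. Pictures are saved under pics/ and viewed, and the job is handed in when it is done.

Besides the shell and the picture viewer there is one more tool, called after "Call:" by a JSON object that holds its "api" and its "payload". step_arm: Moves the arm, as the interface text tells. Its arguments: {"type":"object","properties":{"targets":{"type":"array"}},"required":["targets"]}

```bash
mkdir -p pics; python3 - <<'E'
from plant import arm
import cv2
s=arm.read_state();print({k:(v if not hasattr(v,'__len__') else [round(float(x),3) for x in v]) for k,v in s.items()})
for n in("scene","side","wrist"):
    d=arm.get_image(n);cv2.imwrite(f"pics/{n}0.png",d["color"]);print(n,d["K"].tolist(),d.get("rvec"),d.get("tvec"),d.get("mount"))
E
```

```text
{'time_s': 0.0, 'joint_positions': [1.433, 0.502, -0.427, 1.551, 0.221, 1.138, -0.21], 'joint_velocities': [-0.001, 0.0, 0.0, 0.001, -0.002, 0.0, -0.0], 'joint_torque': [0.001, -56.952, -5.816, -28.094, 0.011, 0.012, -0.0], 'tool_pos': [0.253, -0.598, 0.23], 'eef_rot': [-0.589, 0.391, -0.39, 0.59], 'contact_force': [0.168, 0.482, 0.424], 'torque': [-0.012, 0.032, -0.018], 'gripper_width': 0.9998510321680945}
scene [[434.958618526605, 0.0, 315.1978031645561], [0.0, 434.958618526605, 231.81183198640534], [0.0, 0.0, 1.0]] [ 0.83172204  2.71980929 -0.8397756 ] [ 0.4892892  -0.20738637  1.5801215 ] None
side [[503.71049085826695, 0.0, 321.92250160712587], [0.0, 503.71049085826695, 242.86980822544976], [0.0, 0.0, 1.0]] [ 0.99484302 -2.47009236  1.06159252] [0.40730494 0.37606963 1.24551135] None
wrist [[371.64829954431775, 0.0, 323.79573095846786], [0.0, 371.64829954431775, 237.39068697329532], [0.0, 0.0, 1.0]] None None [[ 9.99998341e-01  1.77046967e-03 -4.28341681e-04 -3.72595056e-04]
 [ 8.92106470e-04 -2.70996987e-01  9.62579782e-01 -1.41411410e-01]
 [ 1.58813901e-03 -9.62578567e-01 -2.70998117e-01  6.82810042e-02]
 [ 0.00000000e+00  0.00000000e+00  0.00000000e+00  1.00000000e+00]]
```

View pics/scene0.png

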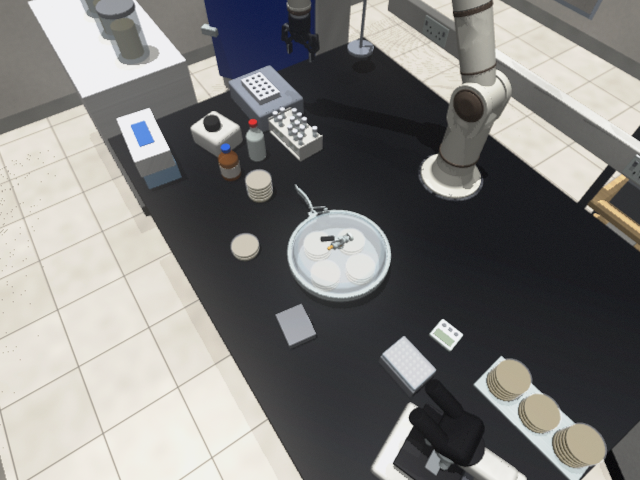

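View pics/side0.png

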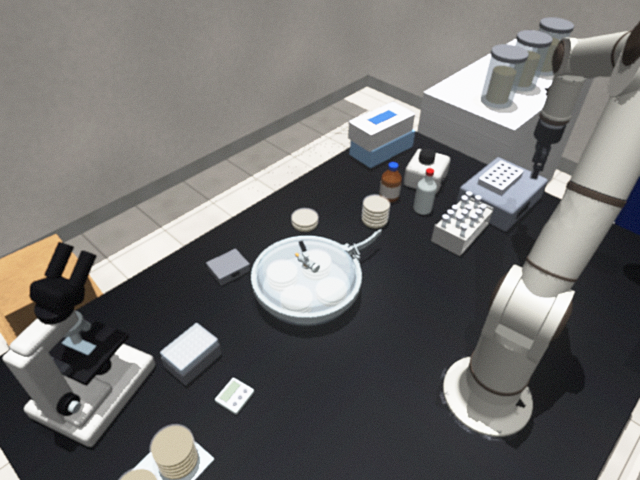

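View pics/wrist0.png

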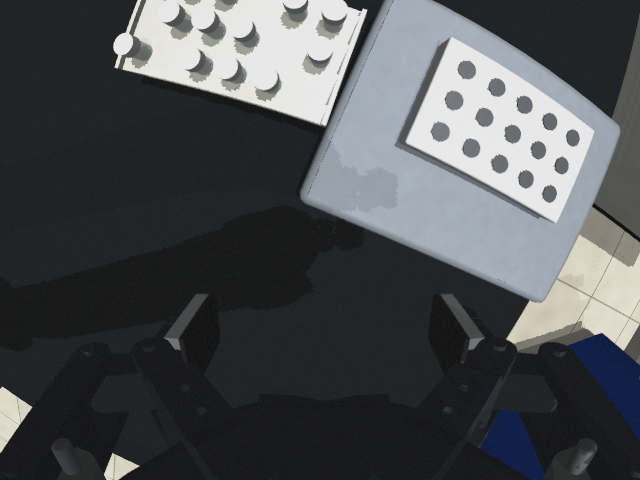

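The scene picture shows the chamber at (340,252), the lever running from the hinge at about (316,212) to its tip at (297,187), the stack at (259,186) and the pair at (245,247). The tap is near (340,240). Next I'll measure these.

```bash
cat > h.py <<'E'
import numpy as np,cv2
from plant import arm
def cam(n):
    d=arm.get_image(n);d["R"]=cv2.Rodrigues(np.array(d["rvec"]))[0];d["t"]=np.array(d["tvec"]).reshape(3);return d
def wmap(d):
    z=d["z_map"].astype(float);v,u=np.mgrid[:480,:640];K=d["K"]
    P=np.stack([(u-K[0][2])/K[0][0]*z,(v-K[1][2])/K[1][1]*z,z],-1)
    W=(P-d["t"])@d["R"];W[z==0]=np.nan;return W
def ray(d,u,v,h):
    K=d["K"];r=np.array([(u-K[0][2])/K[0][0],(v-K[1][2])/K[1][1],1])@d["R"];c=-d["t"]@d["R"]
    return c+r*(h-c[2])/r[2]
def proj(d,X):
    return cv2.projectPoints(np.array(X,float).reshape(-1,1,3),np.array(d["rvec"]),d["t"],np.array(d["K"]),None)[0].reshape(-1,2)
E
python3 - <<'E'
from h import *
np.set_printoptions(precision=4,suppress=True)
for n,box in(("scene",(225,130,400,310)),("side",(240,180,400,330))):
    d=cam(n);W=wmap(d);np.save(f"{n}W.npy",W)
    x0,y0,x1,y1=box;s=min(800/(x1-x0),600/(y1-y0));cv2.imwrite(f"pics/{n}z.png",cv2.resize(d["color"][y0:y1,x0:x1],None,fx=s,fy=s,interpolation=cv2.INTER_CUBIC));print(n,s)
    m=(W[...,2]>0.045)&(W[...,2]<0.082)&(W[...,0]>.3)&(W[...,0]<1)
    # ring fit: robust
    for it in range(1):
        P=W[m]; print(len(P),np.median(P,0))
    H=np.zeros((480,640,3),np.uint8);h=np.clip(W[...,2]/0.17,0,1);h[np.isnan(h)]=0
    H=cv2.applyColorMap((h*255).astype(np.uint8),cv2.COLORMAP_JET)
    cv2.imwrite(f"pics/{n}h.png",cv2.resize(H[y0:y1,x0:x1],None,fx=s,fy=s,interpolation=cv2.INTER_NEAREST))
E
```

```text
scene 3.3333333333333335
15672 [ 0.6298 -0.5327  0.0538]
side 4.0
14740 [ 0.6185 -0.072   0.0603]
```

View pics/scenez.png

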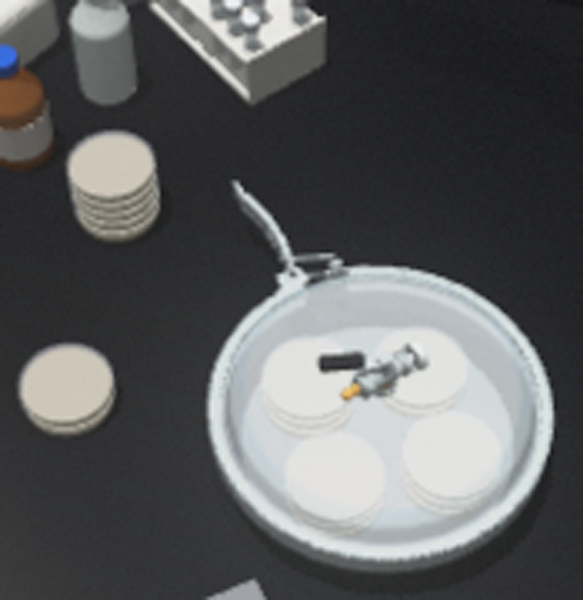

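View pics/sidez.png

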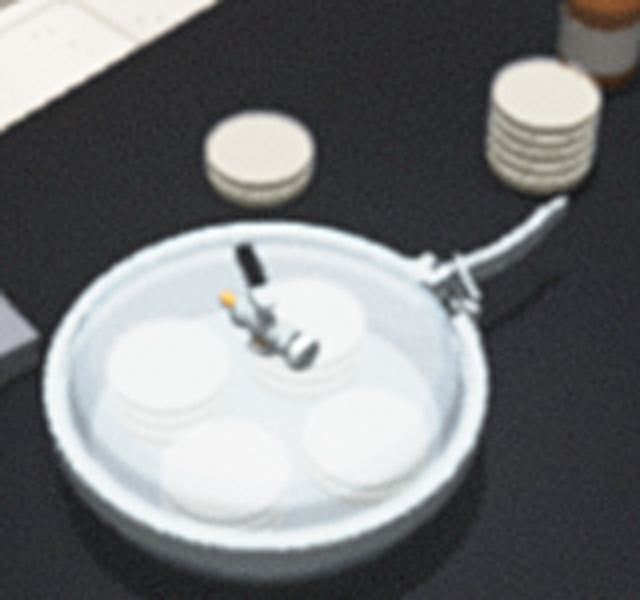

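View pics/sceneh.png

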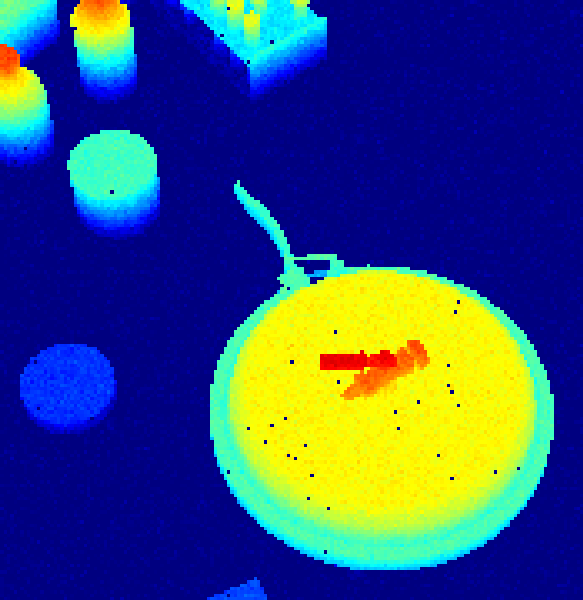

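```bash
python3 - <<'E'
from h import *
from scipy.optimize import least_squares
np.set_printoptions(precision=4,suppress=True)
for n in("scene","side"):
    W=np.load(n+"W.npy");Z=W[...,2]
    m=(Z>.1)&(Z<.113)&(np.abs(W[...,0]-.6)<.25)&(np.abs(W[...,1]+.07)<.5)
    nb,l,st,c=cv2.connectedComponentsWithStats(m.astype(np.uint8)); k=1+np.argmax(st[1:,4]);P=W[l==k]
    lid=(P.min(0)+P.max(0))/2;print(n,"lid bbox c",lid,P.min(0),P.max(0))
    # ring points
    m=(Z>.066)&(Z<.082); r=np.hypot(W[...,0]-lid[0],W[...,1]-lid[1]); q=W[m&(r<.165)&(r>.135)]
    f=least_squares(lambda p:np.hypot(q[:,0]-p[0],q[:,1]-p[1])-p[2],[*lid[:2],.15],loss="soft_l1",f_scale=.003).x;print("ring fit",f,len(q))
    c=f[:2]
    r=np.hypot(W[...,0]-c[0],W[...,1]-c[1])
    q=W[(Z>.045)&(Z<.085)&(r>.161)&(r<.32)&(np.abs(W[...,0]-.55)<.35)]
    v=q[:,:2]-c;a=np.degrees(np.arctan2(v[:,1],v[:,0]))
    s=np.argsort(a)
    rr=np.hypot(*v.T)
    for i in s[::max(1,len(s)//70)]: print(np.round([a[i],rr[i],*q[i]],3).tolist(),end=' ')
    print()
    q=W[(Z>.143)&(r<.08)];print("handle",len(q),q[:,:2].min(0),q[:,:2].max(0),q.mean(0))
    vv=q[:,:2]-q[:,:2].mean(0);e=np.linalg.svd(vv,full_matrices=False)[2][0];print("dir",e,np.degrees(np.arctan2(e[1],e[0])),(vv@e).min(),(vv@e).max())
    q=W[(Z>.115)&(Z<.138)&(r<.08)];vv=q[:,:2]-q[:,:2].mean(0);e=np.linalg.svd(vv,full_matrices=False)[2][0];print("barrel",len(q),q.mean(0),np.degrees(np.arctan2(e[1],e[0])),(vv@e).min(),(vv@e).max())
    m=(Z>.01)&(r>.165);nb,l,st,cc=cv2.connectedComponentsWithStats(m.astype(np.uint8))
    for k in range(1,nb):
        P=W[l==k]
        if st[k,4]>100 and abs(np.median(P[:,0])-.6)<.5 and abs(np.median(P[:,1])+.1)<.6:
            t=P[P[:,2]>P[:,2].max()-.012]
            print("obj",cc[k].round(),st[k,4],"top c",(t.min(0)+t.max(0))/2,"min",P.min(0),"max",P.max(0))
E
```

```text
scene lid bbox c [0.5569 0.0754 0.1065] [ 0.4244 -0.0546  0.1   ] [0.6894 0.2054 0.1129]
ring fit [0.5537 0.0719 0.1488] 1432
[-112.252, 0.162, 0.492, -0.078, 0.076] [-110.615, 0.17, 0.494, -0.087, 0.072] [-109.512, 0.17, 0.497, -0.089, 0.078] [-108.863, 0.163, 0.501, -0.082, 0.072] [-107.589, 0.172, 0.502, -0.092, 0.051] [-106.799, 0.166, 0.506, -0.087, 0.081] [-106.245, 0.171, 0.506, -0.092, 0.075] [-105.045, 0.171, 0.509, -0.093, 0.082] [-104.702, 0.167, 0.511, -0.09, 0.055] [-103.834, 0.17, 0.513, -0.093, 0.079] [-102.846, 0.171, 0.516, -0.095, 0.053] [-101.801, 0.172, 0.518, -0.097, 0.079] [-99.162, 0.209, 0.52, -0.134, 0.072] [-99.055, 0.216, 0.52, -0.141, 0.075] [-98.866, 0.23, 0.518, -0.155, 0.075] [-98.725, 0.253, 0.515, -0.178, 0.071] [-98.528, 0.204, 0.523, -0.13, 0.074] [-98.478, 0.211, 0.523, -0.137, 0.076] [-98.426, 0.203, 0.524, -0.129, 0.07] [-98.226, 0.248, 0.518, -0.173, 0.072] [-98.114, 0.24, 0.52, -0.166, 0.05] [-97.977, 0.231, 0.522, -0.157, 0.061] [-97.96, 0.238, 0.521, -0.164, 0.074] [-97.867, 0.229, 0.522, -0.155, 0.073] [-97.832, 0.169, 0.531, -0.096, 0.073] 
[... 6641 characters left out ...]
0.4985 -0.7705  0.01  ] max [ 0.7555 -0.4388  0.1741]
obj [382. 198.] 1393 top c [ 0.657  -0.4439  0.1402] min [ 0.5673 -0.6151  0.0102] max [ 0.7815 -0.2632  0.1458]
obj [304. 218.] 502 top c [ 0.7718 -0.135   0.035 ] min [ 0.7256 -0.1807  0.0104] max [ 0.8196 -0.0888  0.041 ]
obj [363. 243.] 244 top c [ 0.5237 -0.1501  0.0799] min [ 0.4919 -0.2848  0.0106] max [ 0.5622 -0.0792  0.0858]
obj [227. 266.] 898 top c [0.7826 0.1808 0.0384] min [0.7307 0.125  0.0102] max [0.8324 0.2374 0.0444]
obj [190. 352.] 2146 top c [0.5992 0.4446 0.073 ] min [0.5508 0.3814 0.0101] max [0.6459 0.5086 0.079 ]
obj [234. 395.] 766 top c [0.4401 0.4364 0.0195] min [0.4027 0.3952 0.0102] max [0.4775 0.4762 0.0254]
```

```bash
python3 - <<'E'
from h import *
from scipy.spatial.transform import Rotation as R
np.set_printoptions(precision=3,suppress=True)
print(R.from_quat(arm.read_state()["eef_rot"]).as_matrix())
for n in("scene","side"):
    W=np.load(n+"W.npy");Z=W[...,2];c=np.array([.556,.0755])
    r=np.hypot(W[...,0]-c[0],W[...,1]-c[1])
    # lever outline by y bins
    q=W[(Z>.045)&(Z<.085)&(r>.157)&(W[...,1]<-.07)&(W[...,1]>-.25)&(W[...,0]<.58)&(W[...,0]>.47)]
    for y in np.arange(-.225,-.075,.01):
        k=q[abs(q[:,1]-y)<.005]
        if len(k):print(n,round(y,3),len(k),k[:,0].min(),np.median(k[:,0]),k[:,0].max())
    q=W[(Z>.146)&(Z<.16)&(r<.07)]
    for x in np.arange(.55,.615,.008):
        k=q[abs(q[:,0]-x)<.004]
        if len(k):print(' h',round(x,3),len(k),k[:,1].min(),k[:,1].max())
E
```

```text
[[ 0.39  -0.     0.921]
 [-0.921  0.001  0.39 ]
 [-0.001 -1.     0.   ]]
scene -0.225 2 0.5233530559930722 0.5236760097480354 0.5239989635029986
scene -0.215 8 0.5195810278912378 0.5230700882312913 0.5256504975849748
scene -0.205 10 0.5205912011947242 0.5240255775136017 0.5250581843312155
scene -0.195 8 0.5195130017547476 0.5237769132298126 0.526996205009852
scene -0.185 17 0.5154134318655922 0.5228050924553245 0.5254123781785726
scene -0.175 11 0.5153521304319305 0.520868099629901 0.5239291039682269
scene -0.165 11 0.5174113733216116 0.5216381506269769 0.5242995099264647
scene -0.155 9 0.5182516788943864 0.5217540455770088 0.5228517751209553
scene -0.145 9 0.5182414609480264 0.5241775414728187 0.5261477583398185
scene -0.135 9 0.5204298665306811 0.525725770640722 0.5263603362995658
scene -0.125 9 0.5234510722500404 0.5273536748643564 0.5299676894419116
scene -0.115 5 0.5250444419260555 0.5285348520341921 0.5363042034570349
scene -0.105 16 0.5157336280855307 0.5341239607375162 0.5383024894170668
scene -0.095 35 0.5017408633819056 0.5173080560921489 0.5544539176513459
scene -0.085 35 
[... 1399 characters left out ...]

side -0.105 26 0.5214540148306146 0.531978537108259 0.5383402909553447
side -0.095 42 0.4988657421817672 0.5345468290974174 0.5552245219804586
side -0.085 42 0.49388548915957375 0.5338457651223565 0.5579175359508305
side -0.075 17 0.4919051849864882 0.4990651286935811 0.5126653267485287
 h 0.55 11 0.06945686090394619 0.08068340173318855
 h 0.558 12 0.06576620197018111 0.0790758022287635
 h 0.566 9 0.06064709921232928 0.07292609043450267
 h 0.574 17 0.05505688385484673 0.0709617620664502
 h 0.582 11 0.05283423914620316 0.06801149686676648
 h 0.59 13 0.04611608636328062 0.0651853040690631
 h 0.598 13 0.044728854480017906 0.060108213638715303
 h 0.606 5 0.043455348141536024 0.05534600143352333
```

```bash
python3 - <<'E'
import numpy as np
H=np.array([.535,-.0875]);u=lambda a:np.array([np.cos(a),np.sin(a)])
prev=None
for L in [-.3,-.1,0,.15,.3,.45,.6,.75,.9,1.05,1.2,1.35,1.5,1.65,1.75,1.8,1.85]:
    f=np.radians(-101.5)+L;d=f+np.pi/2-np.radians(40);h=.011*abs(np.cos(d))+.0145*abs(np.sin(d))
    T=H+.085*u(f)+u(f-np.pi/2)*h
    print(L,T.round(4),None if prev is None else ((T-prev)*100).round(2),"push dir",np.degrees(f+np.pi/2).round());prev=T
E
```

```text
-0.3 [ 0.4788 -0.1537] None push dir -29.0
-0.1 [ 0.4925 -0.1633] [ 1.37 -0.96] push dir -17.0
0 [ 0.5002 -0.1672] [ 0.77 -0.39] push dir -11.0
0.15 [ 0.5128 -0.1715] [ 1.26 -0.43] push dir -3.0
0.3 [ 0.5263 -0.1738] [ 1.35 -0.23] push dir 6.0
0.45 [ 0.5403 -0.1739] [ 1.4  -0.01] push dir 14.0
0.6 [ 0.5544 -0.1716] [1.42 0.23] push dir 23.0
0.75 [ 0.5683 -0.1668] [1.38 0.48] push dir 31.0
0.9 [ 0.5813 -0.1596] [1.3  0.72] push dir 40.0
1.05 [ 0.5902 -0.1534] [0.89 0.62] push dir 49.0
1.2 [ 0.5985 -0.1459] [0.83 0.75] push dir 57.0
1.35 [ 0.6059 -0.1371] [0.74 0.89] push dir 66.0
1.5 [ 0.6123 -0.1269] [0.63 1.01] push dir 74.0
1.65 [ 0.6172 -0.1156] [0.49 1.13] push dir 83.0
1.75 [ 0.6196 -0.1075] [0.24 0.81] push dir 89.0
1.8 [ 0.6205 -0.1033] [0.09 0.42] push dir 92.0
1.85 [ 0.6212 -0.099 ] [0.07 0.43] push dir 94.0
```

Call:
{"api": "step_arm", "payload": {"targets": [[[0, 0, 0.1], [3, 5, 1], 0], [[0, 0, 0.1], [4, 6, 1], 0], [[0, 0, 0.1], [4, 6, 1], 0], [[0, 0, 0], [4, 6, 0], 0], [[0, 0, 0], [4, 6, 0], 0], [[0, 0, 0], [2, 6, 0], 0], [[0, 0, 0], [1, 5, 0], 0], [[0, 0, 0], [0, 3, 0], 0]]}}

```text
time_s: 1.25
tool_pos: [0.4533, -0.1926, 0.259]
eef_rot: [0.642, -0.296, 0.298, -0.642]
contact_force: [0.0, -0.6, 0.6]
gripper_width: -0.001
```

Call:
{"api": "step_arm", "payload": {"targets": [[[0, 0, 0], [1.5, 2.5, -3], 0], [[0, 0, 0], [0, 0, -5], 0], [[0, 0, 0], [0, 0, -5], 0], [[0, 0, 0], [0, 0, -5], 0], [[0, 0, 0], [0, 0, -2], 0]]}}

```text
time_s: 1.88
tool_pos: [0.4718, -0.164, 0.0572]
eef_rot: [0.643, -0.29, 0.299, -0.642]
contact_force: [1.1, 0.8, -0.0]
gripper_width: -0.0
```

```bash
python3 - <<'E'
from h import *
s=arm.read_state();print(s["tool_pos"],s["joint_positions"])
d=cam("side");cv2.imwrite("pics/s1.png",cv2.resize(d["color"][130:340,240:520],None,fx=2.8,fy=2.8,interpolation=cv2.INTER_CUBIC))
cv2.imwrite("pics/w1.png",arm.get_image("wrist")["color"])
E
```

```text
[ 0.47176516 -0.16400096  0.05723906] [ 0.76129176  0.52746307 -0.58616351  2.05435487  0.46677467  0.67739546
 -0.99059971]
```

View pics/s1.png

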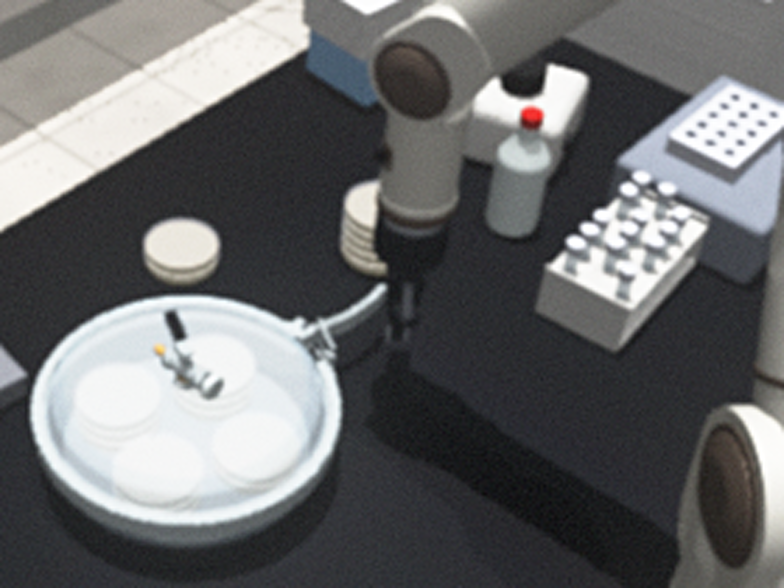

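View pics/w1.png

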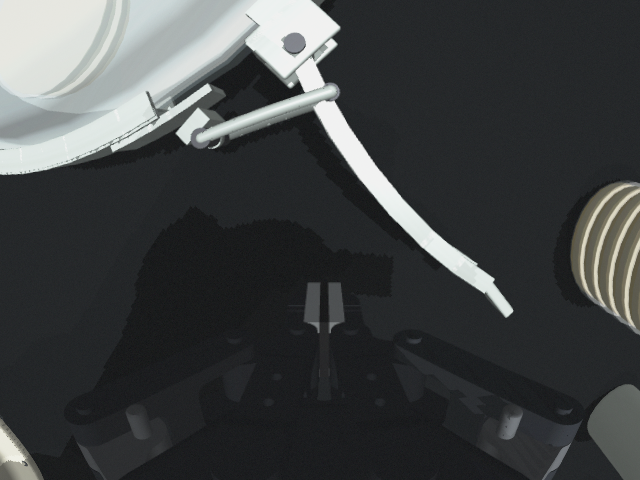

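```bash
python3 - <<'E'
import numpy as np
H=np.array([.535,-.0875]);u=lambda a:np.array([np.cos(a),np.sin(a)])
prev=None
for L in [0,.15,.3,.45,.6,.75,.9,1.05,1.2,1.35,1.5,1.65,1.75,1.8,1.85]:
    p=np.radians(40)+max(0,min(.9,(L-.3)/1.5*.9))
    f=np.radians(-101.5)+L;d=f+np.pi/2-p;h=.011*abs(np.cos(d))+.0145*abs(np.sin(d))
    T=H+.085*u(f)+u(f-np.pi/2)*h
    print(L,T.round(4),None if prev is None else ((T-prev)*100).round(2),"rot",np.round(p-np.radians(40),2));prev=T
E
```

```text
0 [ 0.5002 -0.1672] None rot 0.0
0.15 [ 0.5128 -0.1715] [ 1.26 -0.43] rot 0.0
0.3 [ 0.5263 -0.1738] [ 1.35 -0.23] rot 0.0
0.45 [ 0.5396 -0.174 ] [ 1.34 -0.02] rot 0.09
0.6 [ 0.5529 -0.1722] [1.33 0.18] rot 0.18
0.75 [ 0.5658 -0.1683] [1.29 0.39] rot 0.27
0.9 [ 0.5779 -0.1625] [1.22 0.59] rot 0.36
1.05 [ 0.5891 -0.1547] [1.11 0.77] rot 0.45
1.2 [ 0.5989 -0.1454] [0.98 0.94] rot 0.54
1.35 [ 0.6071 -0.1345] [0.82 1.08] rot 0.63
1.5 [ 0.6135 -0.1225] [0.64 1.2 ] rot 0.72
1.65 [ 0.6179 -0.1095] [0.44 1.29] rot 0.81
1.75 [ 0.6197 -0.1006] [0.18 0.9 ] rot 0.87
1.8 [ 0.6203 -0.0961] [0.05 0.45] rot 0.9
1.85 [ 0.6207 -0.0925] [0.04 0.36] rot 0.9
```

Call:
{"api": "step_arm", "payload": {"targets": [[[0, 0, 0], [1.4, -0.2, 0], 0], [[0, 0, 0], [1.4, -0.2, 0], 0], [[0, 0, 0], [1.4, -0.3, 0], 0], [[0, 0, 0], [1.4, -0.2, 0], 0]]}}

```text
time_s: 2.48
tool_pos: [0.5314, -0.174, 0.061]
eef_rot: [0.643, -0.291, 0.3, -0.642]
contact_force: [-5.5, 1.6, -1.6]
gripper_width: -0.0
```

```bash
python3 - <<'E'
from h import *
s=arm.read_state();print(s["tool_pos"],s["contact_force"])
cv2.imwrite("pics/w2.png",arm.get_image("wrist")["color"])
E
```

```text
[ 0.53141655 -0.17399289  0.06101707] [-5.48645655  1.57111634 -1.63522185]
```

View pics/w2.png

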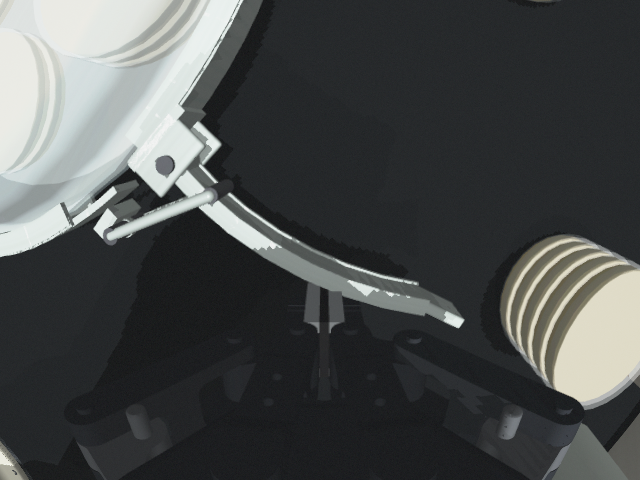

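The lever is against the fingertips and is turning, with 5.5 N on the tool. I'll carry on round the arc.

Call:
{"api": "step_arm", "payload": {"targets": [[[0, 0, 0.09], [1.35, 0, -0.2], 0], [[0, 0, 0.09], [1.35, 0.2, -0.1], 0], [[0, 0, 0.09], [1.3, 0.4, 0], 0], [[0, 0, 0.09], [1.2, 0.6, 0], 0], [[0, 0, 0.09], [1.1, 0.8, 0], 0]]}}

```text
time_s: 3.15
tool_pos: [0.5911, -0.1609, 0.0581]
eef_rot: [0.697, -0.141, 0.143, -0.688]
contact_force: [-4.2, -2.5, -0.4]
gripper_width: 0.001
```

```bash
python3 - <<'E'
from h import *
s=arm.read_state();print(s["tool_pos"],s["contact_force"])
cv2.imwrite("pics/w3.png",arm.get_image("wrist")["color"])
E
```

```text
[ 0.59105594 -0.16091685  0.05813343] [-4.17632277 -2.53229136 -0.35981701]
```

View pics/w3.png

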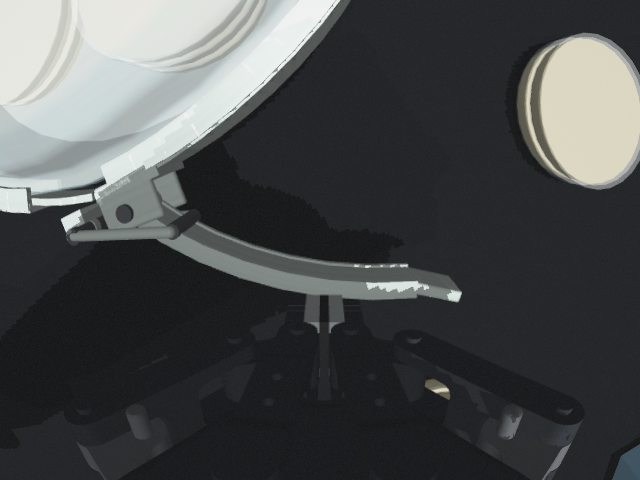

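The lever is at about 1.0 rad, the contact is good, and the pair is well clear at (580,110). I'll continue.

Call:
{"api": "step_arm", "payload": {"targets": [[[0, 0, 0.09], [0.8, 1.0, 0], 0], [[0, 0, 0.09], [0.8, 1.1, 0], 0], [[0, 0, 0.09], [0.6, 1.2, 0], 0], [[0, 0, 0.09], [0.4, 1.3, 0], 0]]}}

```text
time_s: 3.7
tool_pos: [0.6195, -0.1227, 0.0591]
eef_rot: [0.714, -0.012, 0.017, -0.7]
contact_force: [-1.4, -1.6, -0.7]
gripper_width: -0.003
```

```bash
python3 - <<'E'
from h import *
s=arm.read_state();print(s["tool_pos"],s["contact_force"])
cv2.imwrite("pics/w4.png",arm.get_image("wrist")["color"])
E
```

```text
[ 0.61954608 -0.12267287  0.05908051] [-1.4157676  -1.60295497 -0.69235432]
```

View pics/w4.png

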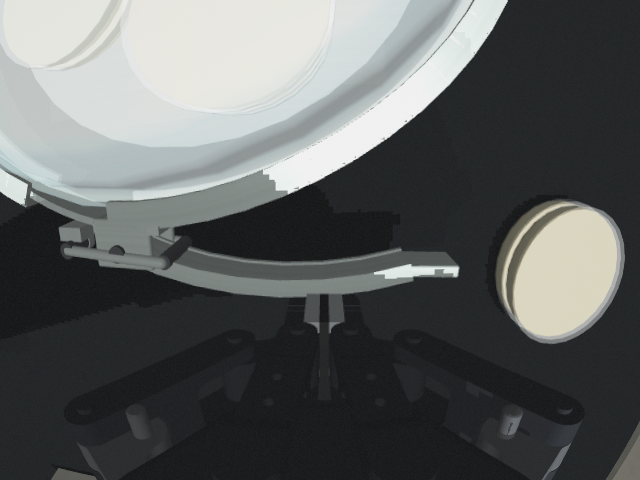

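Call:
{"api": "step_arm", "payload": {"targets": [[[0, 0, 0], [0.2, 0.8, 0], 0], [[0, 0, 0], [0.1, 0.8, 0], 0], [[0, 0, 0], [0, 0.5, 0], 0]]}}

```text
time_s: 4.12
tool_pos: [0.6257, -0.0986, 0.0609]
eef_rot: [0.713, -0.01, 0.019, -0.701]
contact_force: [0.5, 0.4, -0.6]
gripper_width: 0.001
```

```bash
python3 - <<'E'
from h import *
s=arm.read_state();print(s["tool_pos"],s["contact_force"])
cv2.imwrite("pics/w5.png",arm.get_image("wrist")["color"])
E
```

```text
[ 0.62565195 -0.09861284  0.06086905] [ 0.48776021  0.39217451 -0.57393072]
```

View pics/w5.png

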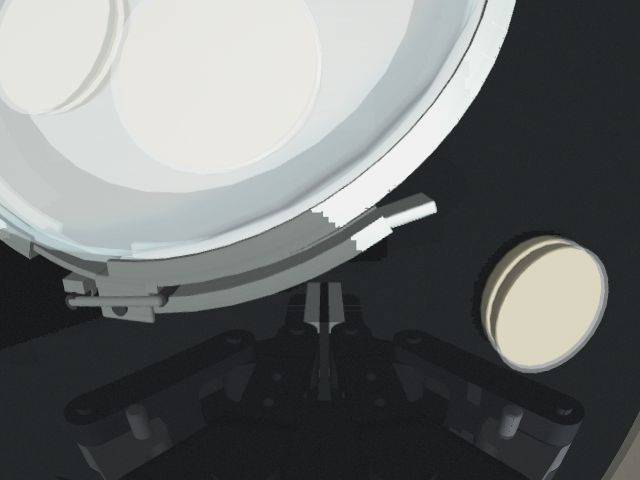

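The lever snapped over and lies along the ring. I'll back off, rise, and check it from the scene camera.

Call:
{"api": "step_arm", "payload": {"targets": [[[0, 0, 0], [0, -3, 0], 0], [[0, 0, 0], [0, -2, 3], 0], [[0, 0, 0], [0, 0, 6], 0], [[0, 0, 0], [0, 0, 6], 0], [[0, 0, 0], [4, 2, 3], 0], [[0, 0, 0], [3, 4, 0], 0], [[0, 0, 0], [0, 4, 0], 0], [[0, 0, 0], [0, 4, 0], 0]]}}

```text
time_s: 5.18
tool_pos: [0.6967, -0.0109, 0.2479]
eef_rot: [0.713, -0.014, 0.025, -0.701]
contact_force: [-0.6, 0.8, 0.5]
gripper_width: -0.001
```

```bash
python3 - <<'E'
from h import *
s=arm.read_state();print(s["tool_pos"])
d=cam("scene");d2=cam("side")
for n,d,(x0,y0,x1,y1) in(("sc2",d,(225,130,400,310)),("si2",d2,(240,180,400,330))):
    cv2.imwrite(f"pics/{n}.png",cv2.resize(d["color"][y0:y1,x0:x1],None,fx=3.3,fy=3.3,interpolation=cv2.INTER_CUBIC))
    W=wmap(d);Z=W[...,2];m=(Z>.1)&(Z<.113)&(np.abs(W[...,0]-.556)<.16)&(np.abs(W[...,1]-.07)<.16);nb,l,st,c=cv2.connectedComponentsWithStats(m.astype(np.uint8)); k=1+np.argmax(st[1:,4]);P=W[l==k]
    print((P.min(0)+P.max(0))/2)
    r=np.hypot(W[...,0]-.556,W[...,1]-.0755);q=W[(Z>.146)&(Z<.157)&(r<.07)]
    for x in np.arange(.55,.615,.008):
        k=q[abs(q[:,0]-x)<.004]
        if len(k):print(' h',round(x,3),len(k),k[:,1].min().round(4),k[:,1].max().round(4))
E
```

```text
[ 0.69672578 -0.01091879  0.2479025 ]
[0.55536143 0.07444625 0.10640954]
 h 0.55 8 0.0665 0.0837
 h 0.558 11 0.0678 0.0795
 h 0.566 7 0.0578 0.0753
 h 0.574 15 0.0594 0.0733
 h 0.582 12 0.0506 0.0663
 h 0.59 18 0.0479 0.0633
 h 0.598 16 0.042 0.0597
 h 0.606 4 0.0479 0.0548
[0.55430919 0.07408224 0.10650045]
 h 0.55 13 0.0697 0.0818
 h 0.558 9 0.0677 0.0791
 h 0.566 7 0.061 0.0746
 h 0.574 14 0.0588 0.0704
 h 0.582 10 0.0533 0.0686
 h 0.59 10 0.0464 0.064
 h 0.598 9 0.0454 0.0581
 h 0.606 7 0.0432 0.0567
```

View pics/sc2.png

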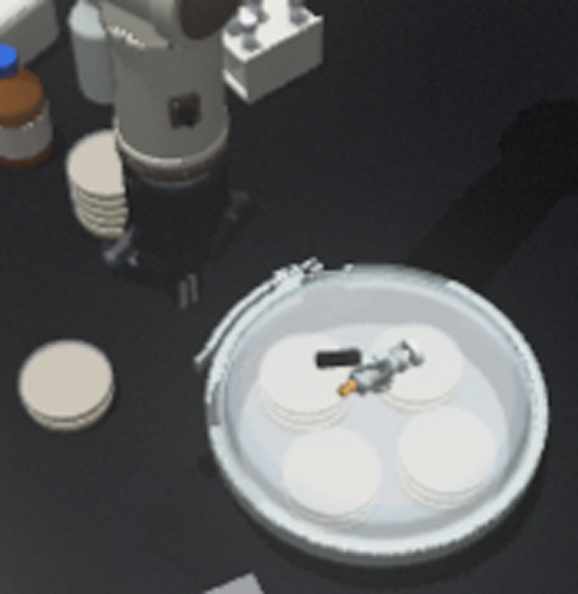

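View pics/si2.png

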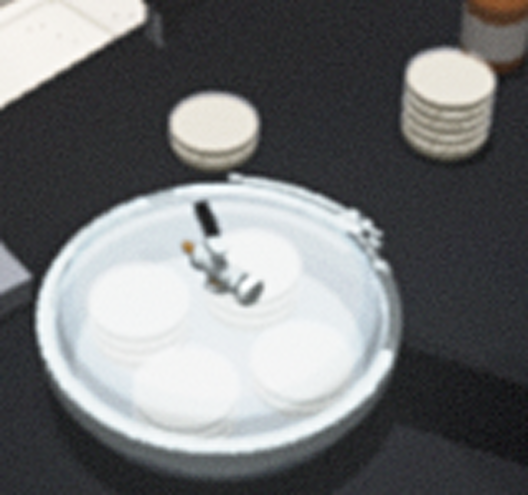

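The lever lies along the ring in both views, and the chamber moved by 2 mm at most. Next I'll position for the tap, on the handle's +y side.

Call:
{"api": "step_arm", "payload": {"targets": [[[0, 0, 0], [-1, 6, 0], 0], [[0, 0, 0], [-5.6, 2, 0], 0], [[0, 0, 0], [0, 3.6, 0], 0], [[0, 0, 0], [0, 0, -5], 0], [[0, 0, 0], [0, 0, -4], 0], [[0, 0, 0], [0, 0, -1.2], 0]]}}

```text
time_s: 6.02
tool_pos: [0.6275, 0.1079, 0.1442]
eef_rot: [0.712, -0.01, 0.022, -0.701]
contact_force: [-0.2, 0.7, 0.1]
gripper_width: -0.002
```

```bash
python3 - <<'E'
from h import *
s=arm.read_state();print(s["tool_pos"],s["contact_force"])
cv2.imwrite("pics/w6.png",arm.get_image("wrist")["color"])
E
```

```text
[0.62754656 0.10787475 0.14415627] [-0.22781634  0.73796214  0.05809792]
```

View pics/w6.png

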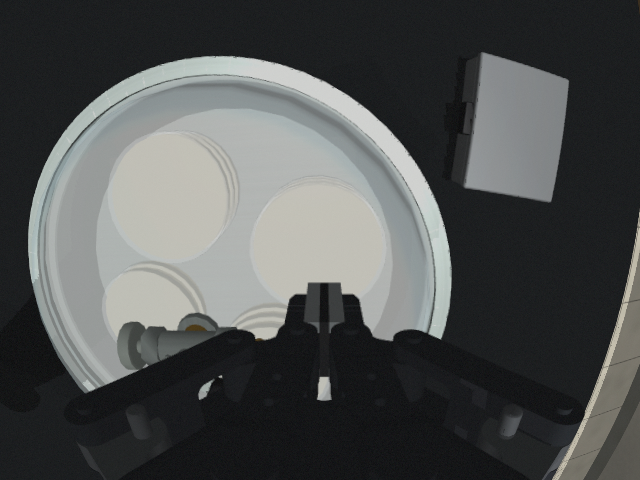

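The wrist view shows the fingers beside the tap on the free side; the handle is hidden behind them. I'll push clockwise and watch the force.

Call:
{"api": "step_arm", "payload": {"targets": [[[0, 0, 0], [-1.5, -1.6, 0], 0], [[0, 0, 0], [-0.5, -1.7, 0], 0], [[0, 0, 0], [-0.2, -0.9, 0], 0], [[0, 0, 0], [-0.2, -0.9, 0], 0]]}}

```text
time_s: 6.58
tool_pos: [0.6065, 0.0556, 0.1479]
eef_rot: [0.711, -0.008, 0.025, -0.702]
contact_force: [0.4, 2.1, -0.4]
gripper_width: 0.004
```

```bash
cat > tap.py <<'E'
from h import *
import sys
s=arm.read_state();print(s["tool_pos"],s["contact_force"])
for n,(x0,y0,x1,y1) in(("scene",(295,210,380,275)),("side",(270,210,350,290))):
    d=cam(n);cv2.imwrite(f"pics/{n}{sys.argv[1]}.png",cv2.resize(d["color"][y0:y1,x0:x1],None,fx=7,fy=7,interpolation=cv2.INTER_CUBIC))
E
python3 tap.py t1
```

```text
[0.60653097 0.0556061  0.14792331] [ 0.39352812  2.11438912 -0.43481405]
```

View pics/scenet1.png

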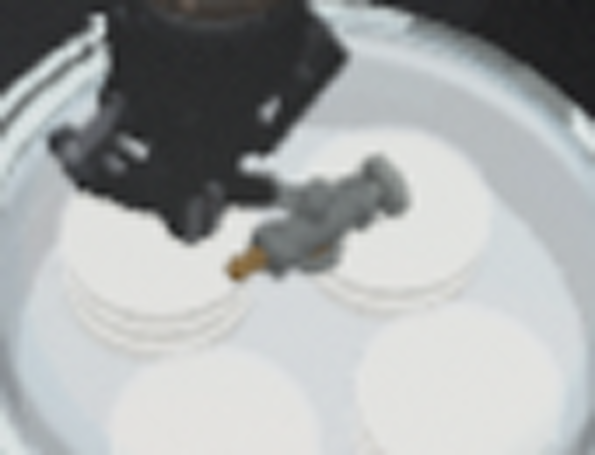

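View pics/sidet1.png

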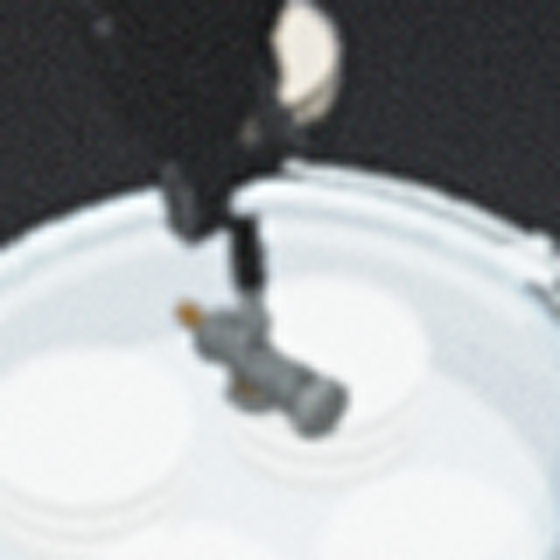

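The handle is turning with 2 N on the tool. The tip has crept up to z = 0.148, so I'll add a small downward correction and carry on.

Call:
{"api": "step_arm", "payload": {"targets": [[[0, 0, 0], [-0.4, -0.8, -0.4], 0], [[0, 0, 0], [-0.6, -0.8, -0.2], 0], [[0, 0, 0], [-0.7, -0.5, -0.2], 0]]}}

```text
time_s: 7.05
tool_pos: [0.5906, 0.0341, 0.1404]
eef_rot: [0.711, -0.007, 0.026, -0.703]
contact_force: [1.5, 1.4, 1.6]
gripper_width: 0.001
```

```bash
python3 tap.py t2
```

```text
[0.59056686 0.03411699 0.14039492] [1.54496038 1.37094111 1.63711304]
```

View pics/scenet2.png

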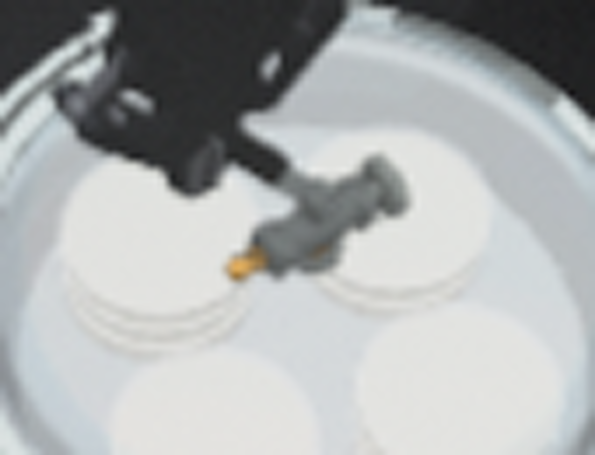

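View pics/sidet2.png

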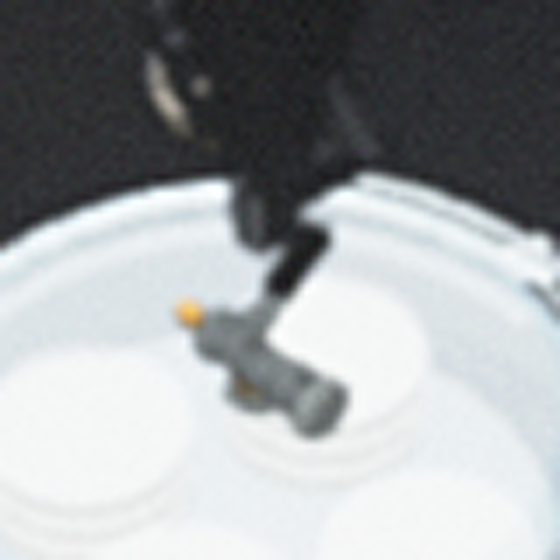

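Call:
{"api": "step_arm", "payload": {"targets": [[[0, 0, 0], [-0.6, -0.2, 0.2], 0], [[0, 0, 0], [-0.4, 0, 0.1], 0]]}}

```text
time_s: 7.4
tool_pos: [0.5789, 0.0305, 0.1426]
eef_rot: [0.712, -0.008, 0.026, -0.702]
contact_force: [0.7, -0.8, -0.3]
gripper_width: 0.0
```

```bash
python3 tap.py t3
```

```text
[0.5788959  0.03049548 0.14256768] [ 0.65471903 -0.82771721 -0.30327172]
```

View pics/scenet3.png

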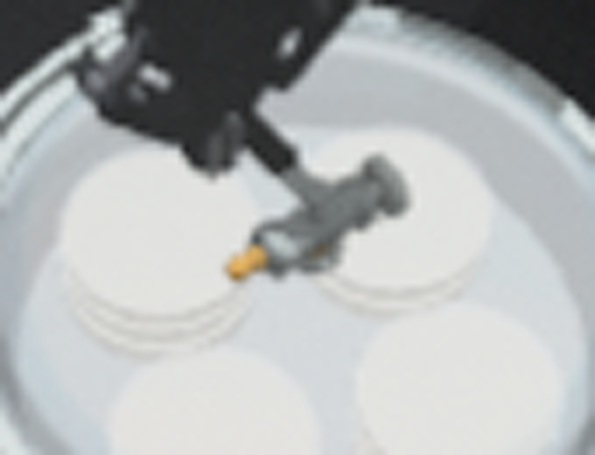

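Call:
{"api": "step_arm", "payload": {"targets": [[[0, 0, 0], [-0.3, 0, 0], 0]]}}

```text
time_s: 7.62
tool_pos: [0.576, 0.0305, 0.1429]
eef_rot: [0.712, -0.008, 0.026, -0.702]
contact_force: [1.9, -0.6, -0.6]
gripper_width: -0.001
```

Call:
{"api": "step_arm", "payload": {"targets": [[[0, 0, 0], [-0.2, 0, 0], 0]]}}

```text
time_s: 7.75
tool_pos: [0.5741, 0.0303, 0.1429]
eef_rot: [0.712, -0.008, 0.026, -0.702]
contact_force: [2.0, -1.5, 0.2]
gripper_width: -0.001
```

```bash
python3 tap.py t4; python3 - <<'E'
from h import *
for n in("scene","side"):
    d=cam(n);W=wmap(d);Z=W[...,2];r=np.hypot(W[...,0]-.556,W[...,1]-.0755);q=W[(Z>.144)&(Z<.157)&(r<.062)&(W[...,0]<.568)]
    for y in np.arange(.015,.09,.008):
        k=q[abs(q[:,1]-y)<.004]
        if len(k):print(n,round(y,3),len(k),k[:,0].min().round(4),np.median(k[:,0]).round(4),k[:,0].max().round(4))
E
```

```text
[0.57405081 0.03032785 0.14291817] [ 2.03246046 -1.47407435  0.21853331]
scene 0.031 6 0.5484 0.5517 0.5534
scene 0.039 14 0.5502 0.5576 0.5671
scene 0.047 11 0.5497 0.5586 0.5636
scene 0.055 14 0.5482 0.5533 0.5601
scene 0.063 6 0.5536 0.5582 0.5605
scene 0.071 11 0.5484 0.5545 0.5623
scene 0.079 13 0.5487 0.5571 0.5613
side 0.015 2 0.554 0.5574 0.5607
side 0.023 10 0.549 0.5531 0.5664
side 0.031 15 0.5502 0.5567 0.566
side 0.039 11 0.5495 0.5587 0.5677
side 0.047 14 0.549 0.5528 0.5633
side 0.055 14 0.5491 0.5548 0.5607
side 0.063 7 0.5501 0.554 0.5601
side 0.071 12 0.5499 0.5552 0.5629
side 0.079 13 0.5486 0.5549 0.5624
side 0.087 1 0.5559 0.5559 0.5559
```

View pics/sidet4.png

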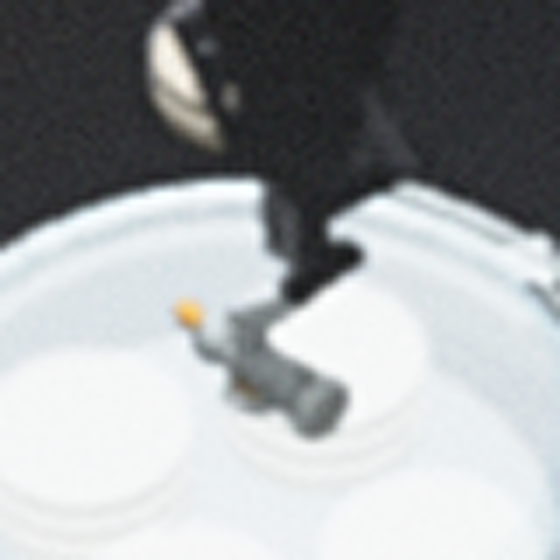

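The handle is close to crosswise. I'll nudge it until the stop shows up as a rise in force.

Call:
{"api": "step_arm", "payload": {"targets": [[[0, 0, 0], [-0.15, 0, 0], 0]]}}

```text
time_s: 8.07
tool_pos: [0.5737, 0.0304, 0.1432]
eef_rot: [0.712, -0.007, 0.027, -0.702]
contact_force: [6.0, -0.9, -1.7]
gripper_width: 0.0
```

Call:
{"api": "step_arm", "payload": {"targets": [[[0, 0, 0], [-0.15, 0, 0], 0]]}}

```text
time_s: 8.2
tool_pos: [0.5735, 0.0305, 0.1436]
eef_rot: [0.712, -0.006, 0.028, -0.702]
contact_force: [5.6, -0.4, -1.2]
gripper_width: -0.0
```

Call:
{"api": "step_arm", "payload": {"targets": [[[0, 0, 0], [-0.15, 0, 0], 0]]}}

```text
time_s: 8.32
tool_pos: [0.5734, 0.0306, 0.1441]
eef_rot: [0.711, -0.005, 0.029, -0.702]
contact_force: [4.2, 0.1, -1.4]
gripper_width: 0.001
```

The handle is at its stop: the force rose from 2 N to 6 N and the position stalled at x = 0.5735. I'll back off in +x, rise, move clear and check.

Call:
{"api": "step_arm", "payload": {"targets": [[[0, 0, 0], [2.5, 0, 0], 0], [[0, 0, 0], [1, 0, 4], 0], [[0, 0, 0], [0, 0, 6], 0], [[0, 0, 0], [0, -3, 4], 0], [[0, 0, 0], [0, -6, 0], 0], [[0, 0, 0], [0, -6, 0], 0], [[0, 0, 0], [0, -6, 0], 0], [[0, 0, 0], [0, -3, 0], 0], [[0, 0, 0], [0, 0, 0], 0]]}}

```text
time_s: 9.45
tool_pos: [0.5997, -0.2095, 0.285]
eef_rot: [0.709, -0.008, 0.02, -0.705]
contact_force: [-1.2, -0.6, -0.9]
gripper_width: -0.002
```

```bash
python3 tap.py t5; python3 - <<'E'
from h import *
for n in("scene","side"):
    d=cam(n);cv2.imwrite(f"pics/{n}fin.png",d["color"]);W=wmap(d);Z=W[...,2]
    m=(Z>.1)&(Z<.113)&(np.abs(W[...,0]-.556)<.16)&(np.abs(W[...,1]-.07)<.16);P=W[m];print(n,"lid",(P.min(0)+P.max(0))/2)
    r=np.hypot(W[...,0]-.556,W[...,1]-.0755);q=W[(Z>.144)&(Z<.157)&(r<.062)]
    v=q[(q[:,1]<.066)][:,:2];l=np.polyfit(v[:,1],v[:,0],1);print("handle deg",-90+np.degrees(np.arctan(-l[0])),len(v),v.min(0),v.max(0))
    q=W[(Z>.115)&(Z<.138)&(r<.06)&(abs(W[...,1]-.0755)<.02)];l=np.polyfit(q[:,0],q[:,1],1);print("barrel deg",np.degrees(np.arctan(l[0])))
    m=(Z>.01)&(r>.18);nb,L,st,cc=cv2.connectedComponentsWithStats(m.astype(np.uint8))
    for k in range(1,nb):
        P=W[L==k]
        if 100<st[k,4]<2500 and abs(np.median(P[:,0])-.6)<.3 and abs(np.median(P[:,1]))<.6:
            t=P[P[:,2]>P[:,2].max()-.012];print(" obj",((t.min(0)+t.max(0))/2).round(3))
E
```

```text
[ 0.5997433  -0.20947274  0.2850497 ] [-1.16465567 -0.58376025 -0.86725441]
scene lid [0.55432064 0.0741142  0.10647854]
handle deg -90.56529613969288 71 [0.54722008 0.01589008] [0.56395243 0.0650178 ]
barrel deg -0.8106181811332791
 obj [ 0.656 -0.445  0.135]
 obj [ 0.613 -0.311  0.075]
 obj [ 0.77  -0.134  0.032]
 obj [0.78  0.181 0.034]
 obj [0.441 0.437 0.018]
side lid [0.55510182 0.07619037 0.10650266]
handle deg -90.24381838677206 68 [0.54915744 0.01498768] [0.56400496 0.06457858]
barrel deg 1.9638632549552095
 obj [ 0.531 -0.477  0.167]
 obj [ 0.657 -0.444  0.141]
 obj [ 0.767 -0.132  0.036]
 obj [0.782 0.18  0.038]
 obj [0.599 0.445 0.072]
 obj [0.44  0.438 0.02 ]
```

View pics/scenefin.png

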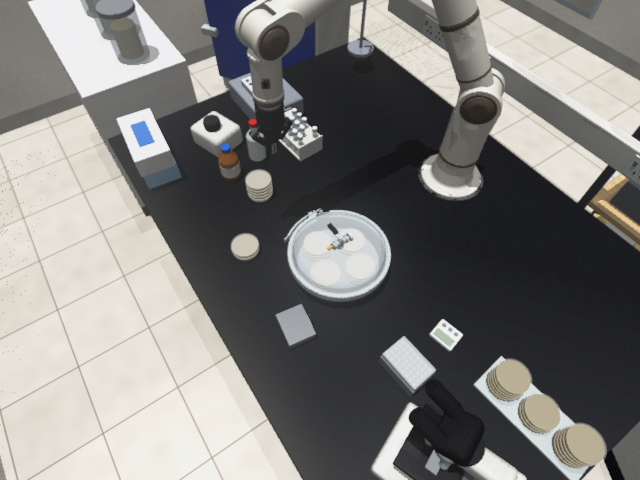

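View pics/sidet5.png

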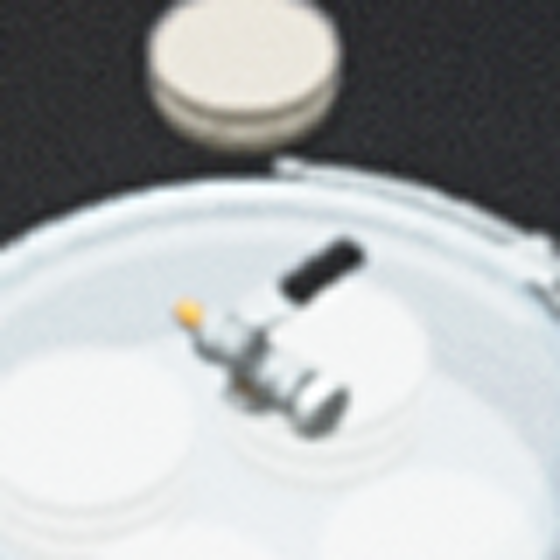

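```bash
python3 -c "
from plant import arm
print(arm.job_done())"
```

```text
the job is handed in; nothing more can be done
None
```

The chamber is sealed and handed in: I pushed the clamp ring's lever round until it snapped home, and only then pushed the vent tap to its shut stop. Handing in gave no verdict, so this rests on my own checks.

- **Lever:** the push took about 5.5 N, and the force vanished as the lever snapped. It lies along the ring in both camera views, though I judged it locked by eye and did not measure its angle.
- **Tap:** the handle stalled at its stop, with the force rising from 2 to 6 N. It measured about −90.4° against a barrel direction of 0°. The two views disagreed on the barrel by nearly 3° (−0.8° and +2.0°), which is within depth noise.
- **Chamber and bystanders:** the chamber's lid centre moved about 2 mm. The dishes, bottles, slide box, timer and tip box were within a few millimetres of where they started. I did not re-measure the tube rack; it looked unmoved.
- **Robot:** it ended clear of everything at 0.285 m height. The clock read about 9.5 s.

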